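Close the balance's draught shield and tare

ROBOT

A 7-joint arm with a two-finger parallel gripper is mounted at the origin on the work surface. World frame = base frame: x ahead of the robot, y to its left, z up, the work surface at z = 0. Lengths are in m, angles in rad, forces in N, time in s.
With the tool pointing down it reaches from about 0.35 to 0.9 m from the base axis. Payload 8.1 kg.
Tool frame: the origin (TCP) lies where the fingers leave the gripper's body, on its centre line; the fingertips stand 66 mm ahead of it and the grasp point (between the pads) lies 47 mm ahead of it (arm.tip_reach is the distance from the TCP to the fingertips, in m); z points along the fingers, y is the direction in which the jaws open and shut (so a half turn about z gives the same grasp; the last joint's range is limited). The gripper opens to 92 mm and grips with 3 to 60 N. Pads are 19 mm wide; open, the fingers measure 130 mm over their backs; the gripper's body (75 mm by 190 mm) begins 47 mm behind the grasp point.
Start: joints at [-1.204, 0.434, 0.025, 1.573, -0.012, 1.134, -0.075], TCP at [0.283, 0.557, 0.292] pointing down, gripper open.
Joint ranges: [-2.62, 2.62], [-0.44, 2.09], [-1.27, 1.32], [0.08, 2.57], [-1.32, 4.46], [0.12, 2], [-2.74, 2.74]. Speed limits (rad/s): [2.22, 2.22, 3.01, 3.01, 3.14, 3.14, 3.14].

INTERFACE

Orientations are given as a rotation vector (axis times angle).
In Python, from cell import arm gives the robot as it stands.
- The arm moves only by the tool carry_out, never from a script. Its argument "plan" is a list of rows, each a list of 5 numbers: the shift along the world's x, y, z in cm, then the turn about the world's z in rad, then the finger opening in cm, from 0 to 9.18. In form: [[tx, ty, tz, spin, fingers], ...]. A call has 1 to 20 rows; each row is the pose to reach, as a shift and turn from the pose measured when the call began; what a row does not reach only later rows make up. A row lasts 1/10 s, in which the tool goes at most 50 mm and 8.59 degrees, less where a joint would pass 70% of its speed; a pose out of reach is approached as far as the arm can. A call with a gripper value outside its range is refused whole. The fingers move at their own pace and stop on an object; "squeeze" is the grip in N (left out, the last holds). Time passes only in rows, so rows that repeat a pose let the fingers close. It gives the time, the measured TCP pose, the force and the opening at its end, in the units of the state.
- arm.observe(): the state, without advancing time (a new reading comes with each control period).
- arm.get_image(name): name is "side" or "top" or "wrist"; returns (picture, depth): 400x640x3 uint8, red, green, blue; 400x640 float32, m along the optical axis (not along the pixel's ray), 0 where there is no reading.
- arm.get_calibration(name): a dict with "intrinsics" (3x3 intrinsics, pixels), "D" ([k1, k2, p1, p2, k3] as OpenCV has them; the pictures are not rectified), "rvec" (rotation vector, rad) and "tvec" (3), from world to camera coordinates, as OpenCV has them; the wrist camera has in their place "tool_from_camera" (4x4, takes a point from camera to tool coordinates, whose origin is the TCP and whose axes are the flange's). Camera axes: x right, y down, z forward; pixel columns grow to the right and rows downward; lengths in m; the calibration is good to about 2 mm. A picture is of the moment at which its call begins: read the wrist's pose just before it. get_calibration takes no time and is no camera call.
- arm.sign_off(): hands the job in, once; it reports no verdict.
The state is a dict: "clock": time; "joints": joint angles; "dq": joint speeds; "joint_efforts": joint torques, N m; "position": TCP position; "ee_rot": TCP orientation; "force": force on the tool from outside, world axes, zero at the start; "ft_torque": the same for the moment, N m; "width": opening from 0.0 (shut) to 1.0 (fully open).
Only numpy, scipy, OpenCV 4.12 (cv2) and the standard library are available. Lean on these libraries where they do the work, as an engineer would, in place of code of your own. Each camera call takes 0.05 s, during which the arm holds its last target. There are 200 camera calls.

TASK

An empty beaker stands on the pan of the laboratory balance, ready to be tared. With the fingertips, gently push the open top lid and the open right-hand door of the glass draught shield fully shut by their blue grips (either one first), then press the blue tare key down and let it go. Only push: do not pinch the grips or shove the balance hard, leave the red power key, the beaker and everything else on the bench alone, and leave the shield completely closed.

Things in the scene. Friction and masses are not known exactly. Their poses are not given: they have to be found in the camera images.
- balance: White laboratory balance fixed to the bench. Origin at bench height under the middle of its housing; x points from its sloping control panel (front) to its back, y to its left, z up. Housing 330 mm deep (x -165 to 165), 210 wide. The panel slopes 15.5 degrees: z 36 at its front edge (x -165) to 72 at the shield's front glass (x -33).
- shield_top (a point): Centre of the top of the balance's glass draught shield (z = 252, fixed to the balance). The shield is 190 mm deep (balance x -33 to 157), 200 wide (y -100 to 100), its top glass face at z = 254; slid-open parts stand out behind it. Inside it, a round steel pan 112 mm across, its top at z = 88, centred under this point.
- top_lid (a joint): How far the shield's glass top lid is open, m: 0 = shut against its stop, up to 0.11 = slid to the balance's back (+x). It slides level along the balance's x with light friction (about 1 to 3 N to move it) and stays where it is left.
- top_grip (a point): Point on the rear (+x) face of the blue grip of the top lid, the face to push towards the front to shut it. The grip is an upright bar across the lid's front edge: 10 mm thick along x, 84 wide along y (centred here), z 254 (the glass) to 278; this point is at z 270. Axes as the balance; moves with the lid.
- right_door (a joint): How far the shield's right-hand (-y of the balance) glass door is open, m: 0 = shut against its stop, up to 0.11 = slid to the balance's back (+x). It slides along the balance's x with light friction (about 1 to 3 N) and stays where it is left.
- right_grip (a point): Point on the rear (+x) face of the blue grip of the right-hand door, the face to push towards the front to shut it. The grip is an upright strip on the door's front edge: 10 mm thick along x, standing 28 mm out from the glass (balance y -100 to -129), z 95 to 245; this point is at y -116, z 225. Axes as the balance; moves with the door.
- left_door (a joint): The same for the left-hand (+y) glass door, the mirror image of the right one. It starts shut (0) and must stay shut.
- tare_key (a joint): How far the blue tare key is pressed, m: 0 = up, 0.004 = fully down. It springs back; it begins to move at about 1.4 N and is fully down at about 5 N. It counts as pressed from 0.0028 (4 N).
- tare_top (a point): Centre of the top face of the blue tare key, left part of the control panel. The key is 44 mm wide along y, 20 mm along the slope, and stands 6 mm above the panel. z is the outward normal of the panel (15.5 degrees from vertical, leaning to the front).
- power_key (a joint): How far the red power key (right part of the panel, 22 x 20 mm, same build) is pressed, m. Must not be pressed.
- power_top (a point): Centre of the top face of the red power key.
- beaker: Empty glass beaker, 48 mm across, 68 mm tall, loose on the balance pan inside the shield. Origin at the centre of its underside, z up.
- cylinder: Glass measuring cylinder 268 mm tall, 42 across, on a yellow hexagonal foot (about 100 mm across corners), loose on the bench left of the balance. Origin under its centre.
- wash_bottle: White wash bottle with blue cap and bent spout, 62 mm across, 175 mm tall, loose on the bench right of the balance. Origin under its centre.
- weight: Steel 200 g knob weight, 38 mm across, 60 mm tall, loose on the bench right of the control panel. Origin under its centre.
- spatula: Slim steel lab spatula with a black handle, 180 mm long, 16 wide, 9 thick, lying on the bench left of the control panel. Origin near its middle, x along it.
- dish_a: Glass dish 90 mm across, 16 mm high, loose on the bench to the right. Origin under its centre.
- dish_b: A second glass dish, the same.
- big_beaker: Empty glass beaker 84 mm across, 115 mm tall, loose on the bench to the left. Origin under its centre.

How it is judged:
On the way, in this order (a step that is already met when the one before it is completed fails the run):
1. top lid and both doors of the draught shield fully shut, tare key not pressed (value of joint each of top_lid, right_door, left_door below 0.004 m and value of joint tare_key below 0.001 m), for 0.2 s.
2. tare key pressed down with the shield shut (value of joint each of top_lid, right_door, left_door below 0.004 m and value of joint tare_key above 0.0028 m), for 0.1 s.
At the end, for the whole second after the job is handed in: Top lid, right door and left door all within 4 mm of shut, tare key and power key up again (within 1 mm), and the beaker still standing upright on the pan (all of step 1 and value of joint power_key below 0.001 m and z of beaker in the frame of balance between 0.084 and 0.092 m and angle between beaker's own z axis and vertical below 0.1 rad and linear speed of beaker below 0.01 m/s); the robot touches nothing.
It fails at once if the beaker on the pan is moved by more than 8 mm or lifted (distance of beaker from where it was at the start of the episode above 0.008 m or z of beaker in the frame of balance above 0.094 m).
It fails at once if another thing on the bench is knocked, moved by more than 15 mm, or lifted (distance of any of cylinder, wash_bottle, weight, spatula, dish_a, dish_b, big_beaker from where it was at the start of the episode above 0.015 m).
It fails at once if the red power key is pressed (value of joint power_key above 0.002 m).
It fails at once if the balance or its shield is pushed or pinched by the fingers with more than 40 N (contact force between the fingers and balance above 40 N).
It fails at once if the left-hand door is opened (value of joint left_door above 0.012 m).
It also fails if it takes over 58 s, if anything falls off the work surface, if the arm or the gripper's body presses on something with over 40 N, if the wrist force passes 120 N, or if a joint passes its speed limit or range.

## Working session

There is one attempt and no reset: what is moved stays moved. The work goes in short steps, Python scripts to look and compute and a tool call to move; the robot and the scene stay as the last step left them, time stands still between calls to the robot, and variables do not carry over. Pictures are saved under pics/ and viewed, about 8 in all and at most 12, crops included, and the job is handed in when it is done.

Besides the shell and the picture viewer there is one more tool, called after ">>>" as name(argument=value, ...), one argument or row to a line, values as JSON. carry_out: Moves the arm, as the interface text tells. Its arguments: {"type":"object","properties":{"plan":{"type":"array"},"squeeze":{"type":"number"}},"required":["plan"]}

```bash
mkdir -p pics
cat > h.py <<'E'
import numpy as np,cv2
from cell import arm
def snap(n,f):
    p,d=arm.get_image(n); np.savez(f'pics/{f}.npz',p=p,d=d); cv2.imwrite(f'pics/{f}.png',p[:,:,::-1]); return p,d
def world(n,d,u,v,z=None):
    c=arm.get_calibration(n);K=np.array(c['intrinsics']);D=np.array(c['D'])
    R=cv2.Rodrigues(np.array(c['rvec'],float))[0];t=np.array(c['tvec'],float).ravel()
    x=cv2.undistortPoints(np.array([[[u,v]]],float),K,D).ravel(); ray=np.array([x[0],x[1],1])
    o=-R.T@t; r=R.T@ray
    s=d if z is None else (z-o[2])/r[2]
    return o+s*r
def pix(n,P):
    c=arm.get_calibration(n)
    return cv2.projectPoints(np.array(P,float).reshape(-1,3),np.array(c['rvec'],float),np.array(c['tvec'],float),np.array(c['intrinsics']),np.array(c['D']))[0].reshape(-1,2)
E
python3 - <<'E'
from h import *
print(arm.observe(),arm.tip_reach)
snap('top','t0');snap('side','s0')
for n in('top','side'):
    c=arm.get_calibration(n);R=cv2.Rodrigues(np.array(c['rvec'],float))[0];print(n,-R.T@np.array(c['tvec']).ravel(),R[2])
E
```

```text
{'clock': 0.0, 'joints': array([-1.20361656,  0.43520378,  0.02500205,  1.57409671, -0.01157739,
        1.13398865, -0.07511748]), 'dq': array([-0.00186619,  0.00101797, -0.00115273, -0.00214317, -0.00125372,
       -0.00059525, -0.00104597]), 'joint_efforts': array([ 1.02060967e-03, -6.67851162e+01,  9.85257626e-01, -3.14447987e+01,
       -6.05579512e-02,  4.27800079e-02,  1.40781472e-04]), 'position': array([0.28281022, 0.55689894, 0.29145732]), 'ee_rot': array([-7.31275820e-01, -3.05510030e+00,  2.41932568e-03]), 'force': array([0.61403924, 0.20470033, 0.46338411]), 'ft_torque': array([ 0.01847711,  0.02679611, -0.0003325 ]), 'width': 1.000291360221665} 0.0655
top [0.20821586 0.0173316  1.72174492] [ 0.2318072  -0.01139005 -0.97269506]
side [0.33361054 0.27263871 1.21782604] [ 0.18765601 -0.24994246 -0.94990209]
```

View pics/t0.png

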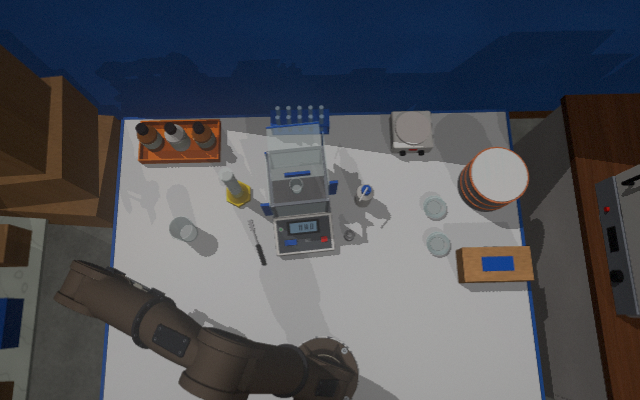

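View pics/s0.png

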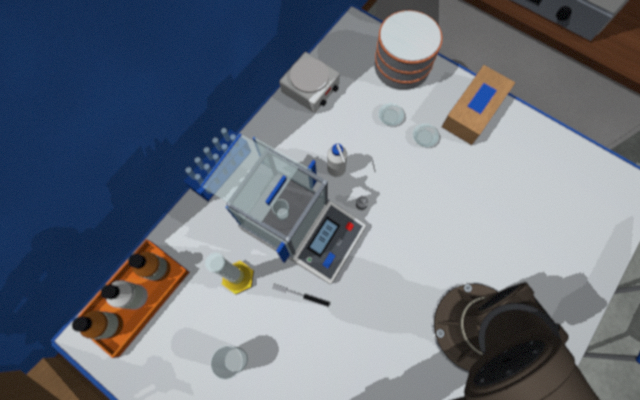

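The top view shows the balance at about (302,190), with the lid grip at (297,174), the right door grip at (333,187), the tare key at (291,242) and the power key at (324,239). I'll enlarge both views next.

Run:
```python
import cv2
a=cv2.imread('pics/t0.png')[110:265,245:385]; b=cv2.imread('pics/s0.png')[125:290,215:380]
a=cv2.resize(a,(560,600),interpolation=cv2.INTER_CUBIC) if 0 else cv2.resize(a,None,fx=3.85,fy=3.85,interpolation=cv2.INTER_CUBIC)
cv2.imwrite('pics/t0c.png',a); b=cv2.resize(b,None,fx=3.6,fy=3.6,interpolation=cv2.INTER_CUBIC); cv2.imwrite('pics/s0c.png',b)
```

```text
(no output)
```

View pics/t0c.png

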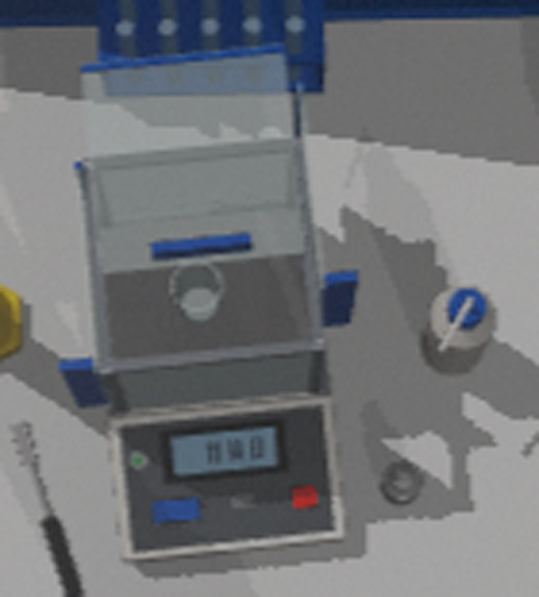

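View pics/s0c.png

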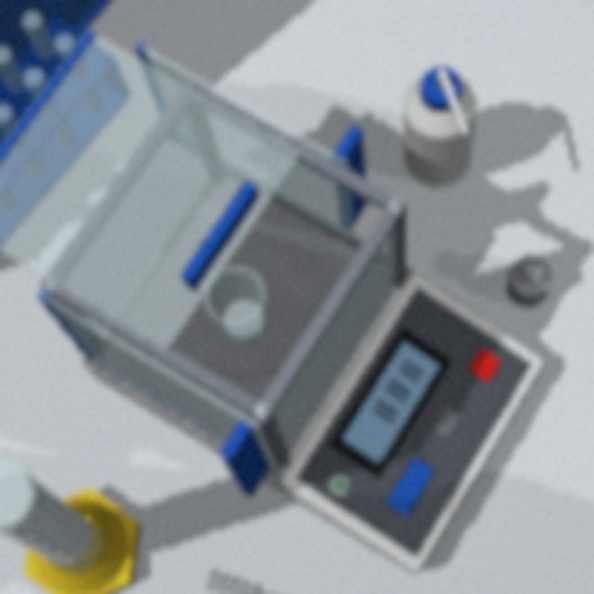

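The crops show the housing's front corners, the shield's top corners, both grips and both keys clearly. I'll fit the balance pose (x, y, yaw) to these points.

```bash
cat > fit.py <<'E'
from h import *
from scipy.optimize import least_squares
# unknown: x,y,yaw,lidface,doorface,tarex,tarey,powx,powy
T=[((-165,105,36),(126,556)),((-165,-105,36),(342,536)),((-33,100,254),(103,367)),((-33,-100,254),(325,343)),((157,100,254),(82,163)),
 (('L',42,278),(152,241)),(('L',-42,278),(251,234)),(('D',-101,245),(325,278)),(('D',-129,245),(357,272)),(('t',),(176,509)),(('p',),(304,497))]
S=[((-165,105,36),(417,567)),((-165,-105,36),(540,357)),((-33,100,254),(260,410)),((-33,-100,254),(397,207)),((157,100,254),(45,292)),
 (('D',-129,245),(358,127)),(('t',),(411,487)),(('p',),(486,366)),(('L',42,278),(184,274)),(('L',-42,278),(250,184))]
def pts(q,A):
    o=[]
    for k,_ in A:
        if k[0]=='L':k=(q[3]*1e3,)+k[1:]
        elif k[0]=='D':k=(q[4]*1e3,)+k[1:]
        elif k[0] in'tp':
            i=5 if k[0]=='t' else 7; x,y=q[i]*1e3,q[i+1]*1e3
            k=(x,y,36+(x+165)*36/132+6/np.cos(.27))
        o.append(k)
    o=np.array(o,float)/1e3; c,s=np.cos(q[2]),np.sin(q[2])
    return o@np.array([[c,s,0],[-s,c,0],[0,0,1]])+[q[0],q[1],0]
def res(q):
    r=[]
    for n,A,f,of in(('top',T,3.85,(245,110)),('side',S,3.6,(215,125))):
        m=np.array([b for _,b in A],float); m=(m+.5)/f-.5+of
        r.append(pix(n,pts(q,A))-m)
    return r
s=least_squares(lambda q:np.concatenate(res(q)).ravel(),[.6,.1,0.1,.05,.05,-.13,.05,-.13,-.05],loss='soft_l1')
np.set_printoptions(precision=4,suppress=True)
q=s.x;print(q)
for r in res(q):print(r.round(1).tolist())
def W(p):
    c,s=np.cos(q[2]),np.sin(q[2]);return np.array([q[0]+c*p[0]-s*p[1],q[1]+s*p[0]+c*p[1],p[2]])
if __name__=='__main__':
    print('lid',W((q[3],0,.27)),'door',W((q[4],-.116,.225)),'tare',W((q[5],q[6],0)),'pow',W((q[7],q[8],0)))
    d=np.load('pics/t0.npz')['d']
    for u,v in((291,242),(324,239),(297,173),(333,182),(366,187),(318,150)):print(u,v,world('top',d[v,u],u,v))
E
python3 fit.py
```

```text
Traceback (most recent call last):
  File "fit.py", line 25, in <module>
    s=least_squares(lambda q:np.concatenate(res(q)).ravel(),[.6,.1,0.1,.05,.05,-.13,.05,-.13,-.05],loss='soft_l1')
  File "fit.py", line 25, in <lambda>
    s=least_squares(lambda q:np.concatenate(res(q)).ravel(),[.6,.1,0.1,.05,.05,-.13,.05,-.13,-.05],loss='soft_l1')
                                            ~~~^^^
  File "fit.py", line 23, in res
    r.append(pix(n,pts(q,A))-m)
                   ~~~^^^^^
  File "fit.py", line 13, in pts
    elif k[0] in'tp':
         ^^^^^^^^^^^
TypeError: 'in <string>' requires string as left operand, not int
```

```bash
sed -i "s/k\[0\] in'tp'/k[0] in ('t','p')/" fit.py; python3 fit.py
```

```text
[ 0.5865  0.0617  0.0855  0.0621  0.0274 -0.1269  0.0518 -0.1283 -0.0677]
[[-1.2, 0.9], [0.8, -0.3], [-2.9, 0.7], [1.5, 0.3], [-2.4, -2.2], [-0.9, 1.0], [-0.5, 0.1], [-0.5, -0.1], [-0.3, 0.5], [-0.7, 0.3], [-0.7, 0.2]]
[[0.2, 0.4], [1.4, -0.8], [-0.8, 3.2], [3.2, -5.3], [-3.9, -2.0], [0.2, -1.4], [0.1, -0.6], [0.2, -0.6], [-0.1, -0.2], [0.1, -2.2]]
lid [0.6483 0.067  0.27  ] door [ 0.6237 -0.0515  0.225 ] tare [0.4556 0.1024 0.    ] pow [ 0.4644 -0.0167  0.    ]
291 242 [0.456  0.0976 0.0532]
324 239 [ 0.4641 -0.0207  0.0516]
297 173 [0.6443 0.0648 0.279 ]
333 182 [ 0.6215 -0.051   0.2439]
366 187 [ 0.6199 -0.1659  0.1767]
318 150 [ 0.7263 -0.0046  0.262 ]
```

The fit agrees with the depth readings to within a few mm: lid grip rear face about (0.648,0.067), door grip rear face about (0.624,-0.052), tare key about (0.456,0.102,0.053), yaw about 0.085. I'll go up and over to a point behind the lid grip with the fingers closed.

>>> carry_out(
  plan=[
    [0,0,5,0,0],
    [0,0,10,0,0],
    [0,0,14,0.0,0],
    [40,-48.7,14,0.55,0],
    [40,-48.7,14,0.55,0],
    [40,-48.7,14,0.55,0],
    [40,-48.7,14,0.55,0],
    [40,-48.7,14,0.55,0],
    [40,-48.7,14,0.55,0],
    [40,-48.7,14,0.55,0],
    [40,-48.7,14,0.55,0],
    [40,-48.7,14,0.55,0],
    [40,-48.7,14,0.55,0],
    [40,-48.7,14,0.55,0],
    [40,-48.7,14,0.55,0],
    [40,-48.7,14,0.55,0],
    [40,-48.7,14,0.55,0],
    [40,-48.7,14,0.55,0],
    [40,-48.7,14,0.55,0],
    [40,-48.7,14,0.55,0],
  ],
  squeeze=10,
)

```text
clock: 2.1
position: [0.6822, 0.0716, 0.4317]
ee_rot: [-0.129, 3.139, -0.001]
force: [-0.4, 1.1, -1.2]
width: 0.004
```

>>> carry_out(
  plan=[
    [0,0,-4,0,0],
    [0,0,-7,0,0],
    [0,0,-9,0,0],
    [0,0,-10,0,0],
    [0,0,-10.2,0,0],
    [0,0,-10.2,0,0],
  ],
)

```text
clock: 2.7
position: [0.6824, 0.0721, 0.3307]
ee_rot: [-0.13, 3.138, -0.001]
force: [0.1, -0.1, -0.2]
width: 0.006
```

Run:
```python
from h import *
p,d=snap('side','s1'); b=p[125:290,215:380,::-1]; cv2.imwrite('pics/s1c.png',cv2.resize(b,None,fx=3.6,fy=3.6,interpolation=cv2.INTER_CUBIC))
```

```text
(no output)
```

View pics/s1c.png

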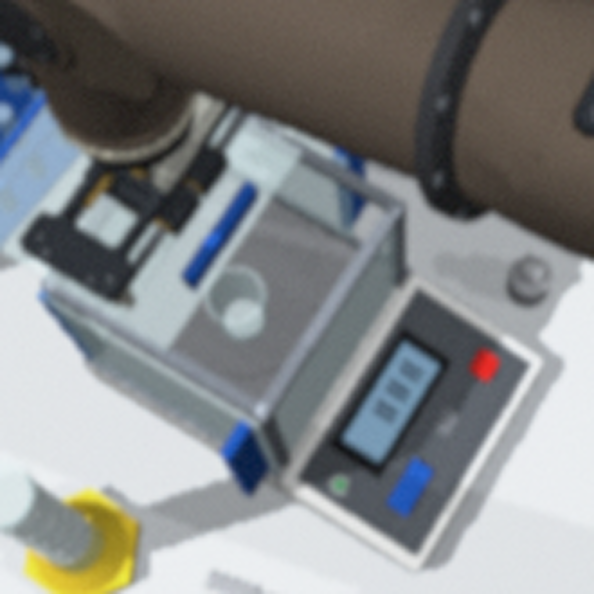

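The gripper is poised behind the lid grip, clear of the glass. I'll push along balance -x.

>>> carry_out(
  plan=[
    [-1.0,-0.1,0,0,0],
    [-2.0,-0.2,0,0,0],
    [-2.5,-0.2,0,0,0],
    [-3,-0.25,0,0,0],
    [-3.5,-0.3,0,0,0],
    [-4,-0.35,0,0,0],
    [-4.5,-0.4,0,0,0],
    [-5,-0.4,0,0,0],
    [-5.5,-0.45,0,0,0],
    [-6,-0.5,0,0,0],
    [-6.5,-0.55,0,0,0],
    [-7,-0.6,0,0,0],
    [-7.5,-0.65,0,0,0],
    [-8,-0.7,0,0,0],
    [-8.5,-0.7,0,0,0],
    [-9,-0.75,0,0,0],
    [-9.3,-0.8,0,0,0],
    [-9.6,-0.8,0,0,0],
    [-9.8,-0.85,0,0,0],
    [-10,-0.85,0,0,0],
  ],
)

```text
clock: 4.75
position: [0.5825, 0.0633, 0.3311]
ee_rot: [-0.13, 3.137, -0.001]
force: [1.7, 0.2, -0.2]
width: 0.006
```

>>> carry_out(
  plan=[
    [-0.2,0,0,0,0],
    [-0.4,0,0,0,0],
    [-0.6,-0.05,0,0,0],
    [-0.7,-0.05,0,0,0],
    [-0.8,-0.05,0,0,0],
  ],
)

```text
clock: 5.25
position: [0.5766, 0.0629, 0.3313]
ee_rot: [-0.129, 3.131, -0.001]
force: [16.0, 0.1, -9.7]
width: 0.004
```

>>> carry_out(
  plan=[
    [0.6,0.05,0,0,0],
    [1.5,0.1,0,0,0],
    [1.5,0.1,4,0,0],
    [1.5,0.1,8,0,0],
    [8.6,-11.3,8,-1.57,0],
    [8.6,-11.3,8,-1.57,0],
    [8.6,-11.3,8,-1.57,0],
    [8.6,-11.3,8,-1.57,0],
    [8.6,-11.3,8,-1.57,0],
    [8.6,-11.3,8,-1.57,0],
    [8.6,-11.3,8,-1.57,0],
    [8.6,-11.3,8,-1.57,0],
    [8.6,-11.3,8,-1.57,0],
    [8.6,-11.3,8,-1.57,0],
    [8.6,-11.3,8,-1.57,0],
    [8.6,-11.3,8,-1.57,0],
    [8.6,-11.3,8,-1.57,0],
  ],
)

```text
clock: 6.95
position: [0.6627, -0.0499, 0.4111]
ee_rot: [2.121, 2.312, -0.009]
force: [0.9, -0.3, 0.3]
width: 0.004
```

Run:
```python
from h import *
p,d=snap('side','s2'); b=p[100:290,195:400,::-1]; cv2.imwrite('pics/s2c.png',cv2.resize(b,None,fx=3,fy=3,interpolation=cv2.INTER_CUBIC))
```

```text
(no output)
```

View pics/s2c.png

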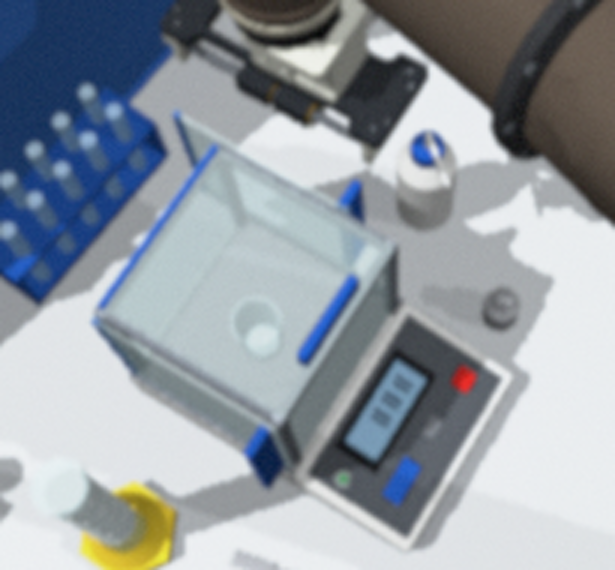

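The lid is flush with the shield's front, so it is shut. Next I'll descend behind the door grip.

>>> carry_out(
  plan=[
    [0,0,-4,0,0],
    [0,0,-8,0,0],
    [0,0,-10,0,0],
    [0,0,-11,0,0],
    [0,0,-12,0,0],
    [0,0,-12.8,0,0],
    [0,0,-12.8,0,0],
  ],
)

```text
clock: 7.7
position: [0.6627, -0.05, 0.2829]
ee_rot: [2.121, 2.312, -0.009]
force: [-0.1, 0.2, 0.5]
width: 0.004
```

Run:
```python
from h import *
p,d=snap('top','t2'); p2,_=snap('side','s3'); a=cv2.resize(p[130:230,270:390,::-1],(480,400),interpolation=cv2.INTER_CUBIC); b=cv2.resize(p2[105:205,260:340,::-1],(320,400),interpolation=cv2.INTER_CUBIC)
cv2.imwrite('pics/ts3.png',np.hstack([a,b]))
```

```text
(no output)
```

View pics/ts3.png

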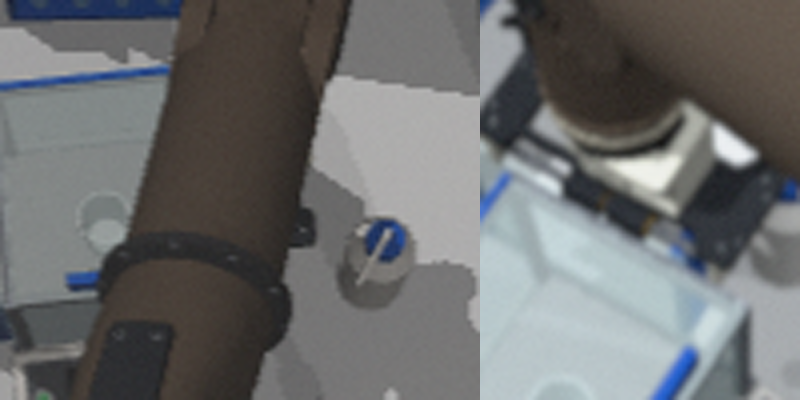

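There is no contact force, and the views look clear: the bottle is well below and to the side. I'll push the door gently.

>>> carry_out(
  plan=[
    [-0.5,-0.05,0,0,0],
    [-1,-0.1,0,0,0],
    [-1.5,-0.15,0,0,0],
    [-2,-0.15,0,0,0],
    [-2.4,-0.2,0,0,0],
    [-2.8,-0.25,0,0,0],
    [-3.2,-0.3,0,0,0],
    [-3.6,-0.3,0,0,0],
    [-4,-0.35,0,0,0],
    [-4.4,-0.4,0,0,0],
    [-4.8,-0.4,0,0,0],
    [-5.1,-0.45,0,0,0],
    [-5.4,-0.45,0,0,0],
    [-5.6,-0.5,0,0,0],
  ],
)

```text
clock: 9.2
position: [0.6067, -0.055, 0.2839]
ee_rot: [2.12, 2.311, -0.008]
force: [1.7, 1.9, 0.5]
width: 0.008
```

>>> carry_out(
  plan=[
    [-0.2,0,0,0,0],
    [-0.4,-0.05,0,0,0],
    [-0.6,-0.05,0,0,0],
    [-0.7,-0.05,0,0,0],
  ],
)

```text
clock: 9.6
position: [0.5995, -0.0556, 0.2838]
ee_rot: [2.12, 2.311, -0.008]
force: [1.8, 0.1, 0.3]
width: 0.007
```

>>> carry_out(
  plan=[
    [-0.1,0,0,0,0],
    [-0.2,0,0,0,0],
    [-0.3,0,0,0,0],
    [-0.4,-0.05,0,0,0],
  ],
)

```text
clock: 10.0
position: [0.5954, -0.056, 0.2838]
ee_rot: [2.121, 2.311, -0.008]
force: [1.5, 0.7, 0.1]
width: 0.003
```

>>> carry_out(
  plan=[
    [-0.1,0,0,0,0],
    [-0.2,0,0,0,0],
    [-0.3,0,0,0,0],
    [-0.4,-0.05,0,0,0],
  ],
)

```text
clock: 10.4
position: [0.5936, -0.0561, 0.2841]
ee_rot: [2.117, 2.309, -0.003]
force: [15.2, 0.4, -8.4]
width: 0.009
```

The door is at its stop with 15 N. I'll retreat, lift, turn and go above the tare key.

>>> carry_out(
  plan=[
    [0.6,0.05,0,0,0],
    [1.5,0.1,0,0,0],
    [1.5,0.1,4,0,0],
    [1.5,0.1,8,0,0],
    [1.5,0.1,12,0,0],
    [-14.2,15.6,12,1.57,0],
    [-14.2,15.6,12,1.57,0],
    [-14.2,15.6,12,1.57,0],
    [-14.2,15.6,12,1.57,0],
    [-14.2,15.6,12,1.57,0],
    [-14.2,15.6,12,1.57,0],
    [-14.2,15.6,12,1.57,0],
    [-14.2,15.6,12,1.57,0],
    [-14.2,15.6,12,1.57,0],
    [-14.2,15.6,12,1.57,0],
    [-14.2,15.6,12,1.57,0],
    [-14.2,15.6,12,1.57,0],
    [-14.2,15.6,12,1.57,0],
    [-14.2,15.6,12,1.57,0],
  ],
)

```text
clock: 12.3
position: [0.4516, 0.0999, 0.404]
ee_rot: [-0.131, 3.132, 0.007]
force: [0.2, 0.0, -0.2]
width: 0.006
```

Run:
```python
from h import *
p,d=snap('side','s4'); p2,_=snap('wrist','w4')
b=cv2.resize(p[120:290,215:385,::-1],(480,480),interpolation=cv2.INTER_CUBIC); a=cv2.resize(p2[:,:,::-1],(320,200)); a=np.vstack([a,np.zeros((280,320,3),np.uint8)])
cv2.imwrite('pics/s4c.png',np.hstack([b,a]))
```

```text
(no output)
```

View pics/s4c.png

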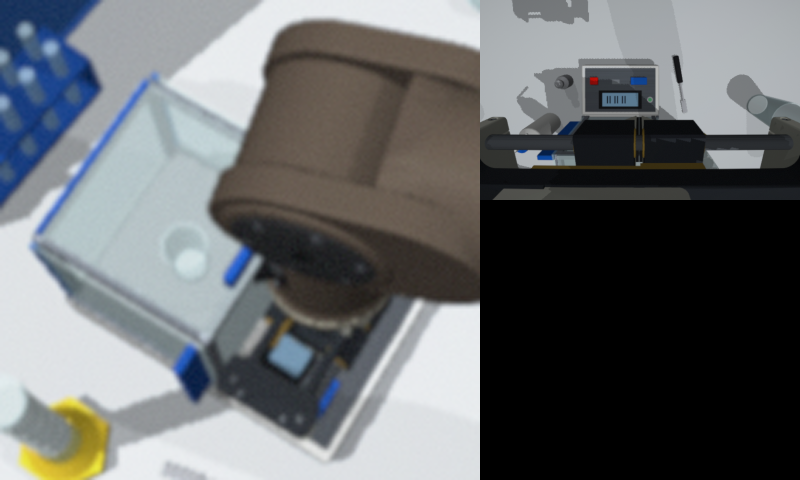

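The view is clear, with the lid and door shut. Before descending I'll check the wrist's clearance to the shield front from depth.

Run:
```python
from h import *
for n,f in(('side','s4'),('top','t4')):
    if n=='top': snap('top','t4')
    d=np.load(f'pics/{f}.npz')['d']
    P=np.array([world(n,d[v,u],u,v) for v in range(100,300,2) for u in range(200,420,2) if d[v,u]>0])
    P=P[P[:,2]>.3]
    for z in np.arange(.3,.8,.05):
        Q=P[(P[:,2]>=z)&(P[:,2]<z+.05)]
        if len(Q):print(n,round(z,2),len(Q),Q[:,0].max().round(3),Q[:,1].min().round(3),Q[:,1].max().round(3))
```

```text
Traceback (most recent call last):
  File "h.py", line 6, in world
    c=arm.get_calibration(n);K=np.array(c['intrinsics']);D=np.array(c['D'])
ValueError: time passes only in moves, steps and waits
```

Run:
```python
from h import *
snap('top','t4')
for n,f in(('side','s4'),('top','t4')):
    d=np.load(f'pics/{f}.npz')['d']
    c=arm.get_calibration(n);R=cv2.Rodrigues(np.array(c['rvec'],float))[0];t=np.array(c['tvec'],float).ravel()
    vv,uu=np.mgrid[100:300,200:420]; s=d[vv,uu].ravel()
    x=cv2.undistortPoints(np.stack([uu.ravel(),vv.ravel()],1)[:,None].astype(float),np.array(c['intrinsics']),np.array(c['D']))[:,0]
    P=(np.c_[x,np.ones(len(x))]*s[:,None]-t)@R; P=P[(s>0)&(P[:,2]>.3)]
    for z in np.arange(.3,.8,.05):
        Q=P[(P[:,2]>=z)&(P[:,2]<z+.05)]
        if len(Q):print(n,round(z,2),len(Q),np.percentile(Q[:,0],99).round(3),Q[:,1].min().round(3),Q[:,1].max().round(3))
```

```text
side 0.4 1159 0.483 0.069 0.198
side 0.45 19 0.479 0.11 0.189
side 0.5 119 0.471 0.099 0.144
side 0.55 311 0.468 0.104 0.149
side 0.6 187 0.47 0.121 0.153
side 0.65 326 0.478 0.122 0.159
side 0.7 2652 0.502 0.031 0.16
side 0.75 7448 0.478 0.033 0.153
top 0.4 478 0.494 0.004 0.196
top 0.45 90 0.49 0.006 0.196
top 0.7 412 0.503 0.022 0.154
top 0.75 4060 0.477 -0.025 0.15
```

The arm's largest x is 0.503 and the shield front is at about 0.553, so it clears. I'll descend to about 15 mm above the key.

>>> carry_out(
  plan=[
    [0,0,-5,0,0],
    [0,0,-10,0,0],
    [0,0,-15,0,0],
    [0,0,-19,0,0],
    [0,0,-22,0,0],
    [0,0,-24,0,0],
    [0,0,-25.5,0,0],
    [0,0,-26.5,0,0],
    [0,0,-26.9,0,0],
    [0,0,-26.9,0,0],
  ],
)

```text
clock: 13.45
position: [0.4516, 0.1, 0.135]
ee_rot: [-0.133, 3.131, 0.007]
force: [0.1, 0.3, 0.5]
width: 0.007
```

Run:
```python
from h import *
p,d=snap('side','s5'); p2,_=snap('wrist','w5')
a=cv2.resize(p2[:,:,::-1],(480,300)); b=cv2.resize(p[190:290,280:380,::-1],(300,300),interpolation=cv2.INTER_CUBIC)
cv2.imwrite('pics/s5c.png',np.hstack([a,b]))
```

```text
(no output)
```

View pics/s5c.png

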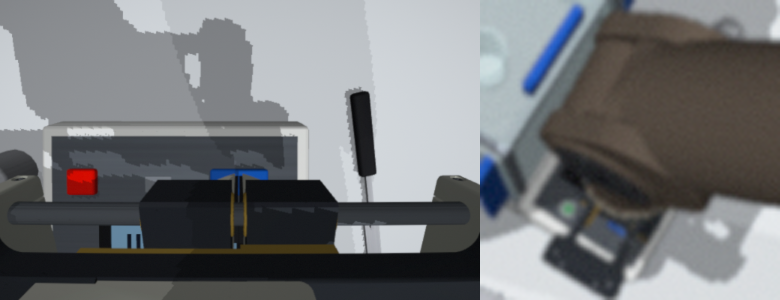

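The fingers' centre (238) lines up with the middle of the blue key (239), and nothing is near the red key. I'll press slowly.

>>> carry_out(
  plan=[
    [0,0,-0.6,0,0],
    [0,0,-1.1,0,0],
    [0,0,-1.3,0,0],
    [0,0,-1.5,0,0],
    [0,0,-1.6,0,0],
    [0,0,-1.7,0,0],
  ],
)

```text
clock: 14.15
position: [0.4523, 0.1001, 0.1188]
ee_rot: [-0.133, 3.13, 0.008]
force: [0.2, -0.0, 3.7]
width: 0.01
```

>>> carry_out(
  plan=[
    [0,0,-0.1,0,0],
    [0,0,-0.2,0,0],
    [0,0,-0.25,0,0],
    [0,0,-0.25,0,0],
  ],
)

```text
clock: 14.55
position: [0.4528, 0.1001, 0.1166]
ee_rot: [-0.133, 3.128, 0.009]
force: [0.4, -0.7, 7.5]
width: 0.003
```

7.5 N is beyond the key's full-travel force. I'll hold briefly, then release straight up and clear.

>>> carry_out(
  plan=[
    [0,0,-0.05,0,0],
    [0,0,-0.1,0,0],
    [0,0,-0.1,0,0],
  ],
)

```text
clock: 14.85
position: [0.453, 0.1001, 0.1162]
ee_rot: [-0.132, 3.128, 0.009]
force: [-3.0, -1.3, 14.1]
width: 0.004
```

>>> carry_out(
  plan=[
    [0,0,0.5,0,0],
    [0,0,2,0,0],
    [0,0,6,0,0],
    [0,0,11,0,0],
    [0,0,16,0,0],
    [0,0,21,0,0],
    [0,0,26,0,0],
    [0,0,30,0,0],
    [-10,20,30,0,0],
    [-10,20,30,0,0],
    [-10,20,30,0,0],
    [-10,20,30,0,0],
    [-10,20,30,0,0],
    [-10,25,30,0,0],
    [-10,25,30,0,0],
    [-10,25,30,0,0],
  ],
)

```text
clock: 16.45
position: [0.3525, 0.3507, 0.4153]
ee_rot: [-0.136, 3.129, 0.007]
force: [0.6, -0.9, 0.1]
width: 0.004
```

Run:
```python
from h import *
p,d=snap('top','t6'); p2,_=snap('side','s6')
a=cv2.resize(p[130:265,250:385,::-1],(400,400),interpolation=cv2.INTER_CUBIC); b=cv2.resize(p2[125:290,215:380,::-1],(400,400),interpolation=cv2.INTER_CUBIC)
cv2.imwrite('pics/f6.png',np.hstack([a,b]))
```

```text
(no output)
```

View pics/f6.png

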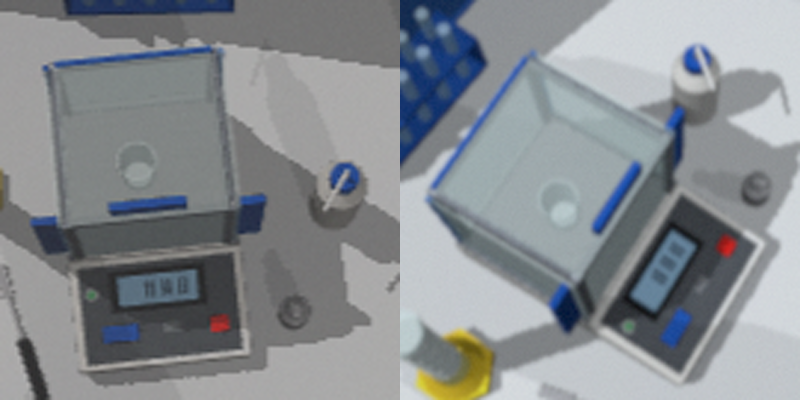

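Both views show the lid and both doors level with the shield front, with the grips symmetric at (48,235) and (251,214). The beaker and the bench items are in place and the arm is clear, so I'm handing in.

```bash
python3 -c "
from cell import arm
print(arm.sign_off())"
```

```text
the job is handed in; nothing more can be done
None
```

I pushed the top lid and the right-hand door shut by their grips, then pressed and released the tare key. I handed the job in soon after 16.5 s on the robot's clock, well inside the 58 s limit. The sign-off gives no verdict, so success is judged only from my own checks.

- **Lid and door:** each was pushed until it hit its stop, at about 16 N for the lid and 15 N for the door. The last pictures show the lid shut and the right door's grip level with the left one's.
- **Tare key:** the force rose from 3.7 N to 7.5 N and then 14 N as I pressed, which means the key was at the bottom of its travel. I then lifted straight off it.
- **Everything else:** in the last pictures the beaker stands upright on the pan, and the bench items I could see look unmoved. The red key was never touched, and the arm is clear of everything.

**Not measured and disagreements:** I could not read the joint values directly, so "shut" rests on the force at the stops and the pictures. In the pose fit, some shield corners were off by up to about 6 pixels. The tare key's y position differed by about 5 mm between the fit and the depth reading; I used a value in between, and the wrist camera confirmed it before I pressed.

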